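Put the lathe accessories away

TASK

Put the four lathe accessories away, each in the holder made for it: the chuck in the block with the small round pocket, the faceplate in the block with the large one, the spanner flat in the long tray, and the tool rest in the wooden rack, its post hanging through the opening and its bar flat along the rack's long side. Lift the tool rest straight up out of the banjo so that the banjo stays standing where it is, and leave the turned finial standing too. Set each thing down fully home in its place, jaws or hub up; do not drop it.

Things in the scene. Friction and masses are not known exactly. Their poses are not given: they have to be found in the camera images.
- chuck_c (a point): Steel four-jaw wood-lathe chuck standing on its flat back, jaws up, 66 mm high: body 76 mm in diameter and 36 mm high, on it four closed jaws that form a cylinder 46 mm in diameter and 30 mm high, by which to grip it. 0.6 to 0.9 kg. The point is on its axis, half-way up (33 mm above its underside; the jaws reach from 3 to 33 mm above the point); z along the axis, up.
- faceplate_c (a point): Bare aluminium lathe faceplate lying on its flange, hub up, 38 mm high: flange 100 mm in diameter and 8 mm thick, hub 40 mm in diameter and 30 mm high, by which to grip it. About 0.5 kg. The point is on its axis, half-way up (19 mm above its underside; the hub reaches from 11 mm below to 19 mm above the point); z along the axis, up.
- spanner_c (a point): Flat steel open-ended spanner lying on the bench, 165 mm long, 8 mm thick: straight handle 20 mm wide, fork end 56 mm wide. The point is in the middle of its length and thickness, on the handle, about at its balance point. x runs along its length towards the fork end (the handle is plain from 82 mm behind the point to 32 mm ahead of it), z up. Either way round in the tray is right.
- toolrest_c (a point): Dark steel T-shaped tool rest, standing with its post in the banjo's socket: bar 36 mm high, 16 mm thick, 150 mm long at its top and 96 mm at its flat underside; round post 16 mm thick reaching 52 mm down from the middle of the underside. 0.3 kg. The point is in the middle of the bar, 18 mm above its underside. y runs along the bar, z up. Grip the bar across its thickness, in its upper half.
- banjo: Grey cast banjo (the tool rest's base), loose, 1.6 kg, standing on the bench: round column 42 mm in diameter, 62 mm high, with a round socket 20 mm in diameter, 56 mm deep; low foot 46 mm wide, 22 mm high, reaching 133 mm from the socket's axis along x. Origin on the socket's axis at bench height, z up. The tool rest's bar sits on the column's top, its post loosely in the socket.
- chuck_block: Fixed square plywood block, 112 mm wide, 16 mm high, with a round pocket 92 mm in diameter, 6 mm deep (pocket floor, grey felt, 10 mm above the bench). For the chuck. Origin at the middle of its underside, z up.
- faceplate_block: Fixed square plywood block, 136 mm wide, 16 mm high, with a round pocket 116 mm in diameter, 6 mm deep (pocket floor, grey felt, 10 mm above the bench). For the faceplate. Origin at the middle of its underside, z up.
- spanner_tray: Fixed long shallow plywood tray, 204 x 106 mm outside, 14 mm high, inside 190 x 92 mm and 6 mm deep (floor, grey felt, 8 mm above the bench). For the spanner. Origin at the middle of its underside, x along its length, z up.
- rest_rack: Fixed wooden rack like a small stool, 80 mm high, top 84 mm (along its x) by 130 mm (along its y, the long side), with a 34 mm square opening in the middle of the top through to a base board 10 mm above the bench. For the tool rest: the post hangs through the opening and the bar lies flat on the top along y. Origin at the middle of its underside, z up.
- finial: Small turned finial of pale wood, 60 mm high, 38 mm in diameter at the foot, standing on the bench in the middle of the work. A bystander. Origin at the middle of its underside, z up.
Mind the look-alikes: they are no part of the job. There is more than one size of the part that bears faceplate_c; the job needs the middle-sized. Leave any turquoise or yellow look-alike of the rest_rack alone.

How it is judged (in metres and radians):
At the end, for the whole second after the job is handed in: Chuck, faceplate within 13 mm of their pockets' middles, flat on the floor; spanner flat in its tray within 25 mm; tool rest's post in the rack's opening, bar flat, within 15 mm and 20 degrees of the long side; all at rest; banjo and finial upright, moved under 30 mm (horizontal distance between chuck_c and chuck_block below 0.013 m and z of chuck_c in the frame of chuck_block below 0.046 m and angle between chuck_c's own z axis and vertical below 0.06 rad and horizontal distance between faceplate_c and faceplate_block below 0.013 m and z of faceplate_c in the frame of faceplate_block below 0.032 m and angle between faceplate_c's own z axis and vertical below 0.05 rad and horizontal distance between spanner_c and spanner_tray below 0.025 m and z of spanner_c in the frame of spanner_tray below 0.015 m and angle between spanner_c's own z axis and vertical below 0.04 rad and horizontal distance between toolrest_c and rest_rack below 0.015 m and z of toolrest_c in the frame of rest_rack between 0.094 and 0.102 m and angle between each of toolrest_c, banjo, finial's own z axis and vertical below 0.1 rad and angle between the y axis of toolrest_c and the y axis of rest_rack, either way round below 0.35 rad and linear speed of each of chuck, faceplate, spanner, toolrest below 0.02 m/s and distance of each of banjo, finial from where it was at the start of the episode below 0.03 m); the robot touches nothing.
It fails at once if the banjo is shifted by more than 30 mm, lifted or tipped (distance of banjo from where it was at the start of the episode above 0.03 m or angle between banjo's own z axis and vertical above 0.2 rad).
It fails at once if the finial is shifted by more than 30 mm or knocked over (distance of finial from where it was at the start of the episode above 0.03 m or angle between finial's own z axis and vertical above 0.5 rad).
It fails at once if an accessory is dropped (falls freely by more than about 25 mm) ((contact force between the fingers and chuck below 0.05 N and linear speed of chuck above 0.7 m/s) or (contact force between the fingers and faceplate below 0.05 N and linear speed of faceplate above 0.7 m/s) or (contact force between the fingers and spanner below 0.05 N and linear speed of spanner above 0.7 m/s) or (contact force between the fingers and toolrest below 0.05 N and linear speed of toolrest above 0.7 m/s)).
It also fails if it takes over 122 s, if anything falls off the work surface, if the arm or the gripper's body presses on something with over 40 N, if the wrist force passes 120 N, or if a joint passes its speed limit or range.

ROBOT

A 6-joint arm with a two-finger parallel gripper is mounted at the origin on the work surface. World frame = base frame: x ahead of the robot, y to its left, z up, the work surface at z = 0. Lengths are in mm, angles in rad, forces in N, time in s.
With the tool pointing down it reaches from about 350 to 975 mm from the base axis. Payload 7.1 kg.
Tool frame: the origin (TCP) lies on the mounting face of the last link; the fingertips stand 182 mm ahead of it and the grasp point (between the pads) lies 163 mm ahead of it (ctrl.tcp_to_tips is the distance from the TCP to the fingertips, in mm); z points along the fingers, y is the direction in which the jaws open and shut (so a half turn about z gives the same grasp; the last joint's range is limited). The gripper opens to 88 mm and grips with 3 to 60 N. Pads are 20 mm wide; open, the fingers measure 115 mm over their backs; the gripper's body (75 mm by 178 mm) begins 61 mm behind the grasp point.
Start: joints at [-1.351, 0.423, 1.63, -0, 1.089, -0.019], TCP at [147.855, -607.244, 404.675] pointing down, gripper open.
Joint ranges: [-3, 3], [-0.9, 2.11], [0.09, 2.58], [-1.31, 4.45], [0.11, 2.69], [-2.54, 2.54]. Speed limits (rad/s): [2.39, 2.39, 3.01, 3.14, 3.14, 3.14].

INTERFACE

Orientations are given as a rotation vector (axis times angle).
In Python, from workcell import ctrl gives the robot as it stands. The module is installed in compiled form; this text tells all that it offers.
- The arm moves only by the tool send_rows, never from a script. Its argument "commands" is a list of rows, each an object with "translation": the shift along the world's x, y, z normalised to -1 to 1, where 1 is 0.1 m, a list of three; "twist": the turn, a rotation vector about the world's x, y, z normalised to -1 to 1, where 1 is 0.5 rad, a list of three. A call has exactly 10 rows; each row is the pose to reach, as a shift and turn from the pose commanded when the call began; what a row does not reach only later rows make up. A row lasts 1/10 s, in which the tool goes at most 50 mm and 8.59 degrees, less where a joint would pass 70% of its speed; a pose out of reach is approached as far as the arm can. A call with a number of a shift or a turn outside -1 to 1 is refused whole. A call with a gripper value outside its range is refused whole. "grip" is the closure, from -1 (fully open) to 1 (shut), set as the call begins (left out, the last holds). The fingers move at their own pace and stop on an object; the grip force is fixed at half the most. Time passes only in rows, so rows that repeat a pose let the fingers close, or fill a call up. It gives the time, the measured TCP pose, the force and the opening at its end, in the units of the state.
- ctrl.get_obs(): the state, without advancing time (a new reading comes with each control period).
- ctrl.get_image(name): name is "scene" or "top" or "wrist"; returns a dict with "img" (384x512x3 uint8, red, green, blue), "intrinsics" (3x3 intrinsics, pixels), "cam_to_world" (4x4, takes a point from camera to world coordinates). Camera axes: x right, y down, z forward; pixel columns grow to the right and rows downward; lengths in mm; the calibration is good to about 2 mm. A picture is of the moment at which its call begins. There is no depth.
- ctrl.close_job(): hands the job in, once; it reports no verdict.
The state is a dict: "t": time; "qpos": joint angles; "qvel": joint speeds; "joint_torque": joint torques, N m; "ee_pos": TCP position; "orientation": TCP orientation; "ft_force": force on the tool from outside, world axes, zero at the start; "moment": the same for the moment, N m; "width": finger opening in mm.
Only numpy, scipy, OpenCV 4.12 (cv2) and the standard library are available. Lean on these libraries where they do the work, as an engineer would, in place of code of your own. Each camera call takes 0.05 s, during which the arm holds its last target. There are 200 camera calls.

## Working session

There is one attempt and no reset: what is moved stays moved. The work goes in short steps, Python scripts to look and compute and a tool call to move; the robot and the scene stay as the last step left them, time stands still between calls to the robot, and variables do not carry over. Pictures are saved under pics/ and viewed, about 12 in all and at most 16, crops included, and the job is handed in when it is done.

Besides the shell and the picture viewer there is one more tool, called as name(argument=value, ...), one argument or row to a line, values as JSON. send_rows: Moves the arm, as the interface text tells. Its arguments: {"type":"object","properties":{"commands":{"type":"array","items":{"type":"object","properties":{"translation":{"type":"array","items":{"type":"number"}},"twist":{"type":"array","items":{"type":"number"}}}}},"grip":{"type":"number"}},"required":["commands"]}

```bash
mkdir -p pics; python3 - <<'E'
from workcell import ctrl
import cv2,json
o=ctrl.get_obs();print({k:o[k] for k in('t','ee_pos','orientation','width')})
import numpy as np
for n in('top','scene'):
    d=ctrl.get_image(n);cv2.imwrite(f'pics/{n}0.png',cv2.resize(d['img'][:,:,::-1],(800,600),interpolation=cv2.INTER_CUBIC))
    np.savez(f'{n}0.npz',**d);print(n,np.round(d['intrinsics'],1).tolist(),np.round(d['cam_to_world'],3).tolist())
E
```

```text
{'t': 0.0, 'ee_pos': array([ 147.80384203, -606.9990402 ,  403.89460109]), 'orientation': array([-3.11772785e+00, -3.74024644e-01,  2.34658483e-04]), 'width': 87.95326262585525}
top [[350.2, 0.0, 257.1], [0.0, 350.2, 187.2], [0.0, 0.0, 1.0]] [[-0.011, -0.992, 0.124, 437.474], [-1.0, 0.01, -0.012, -69.376], [0.011, -0.124, -0.992, 1146.214], [0.0, 0.0, 0.0, 1.0]]
scene [[381.8, 0.0, 259.9], [0.0, 381.8, 194.1], [0.0, 0.0, 1.0]] [[-0.883, 0.289, -0.37, 1040.819], [0.47, 0.558, -0.684, 792.668], [0.009, -0.778, -0.629, 882.132], [0.0, 0.0, 0.0, 1.0]]
```

View pics/top0.png

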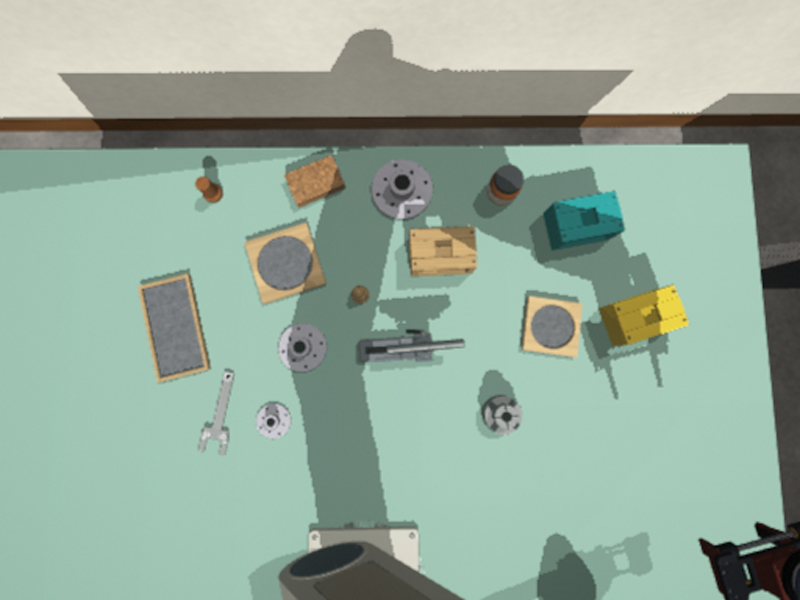

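View pics/scene0.png

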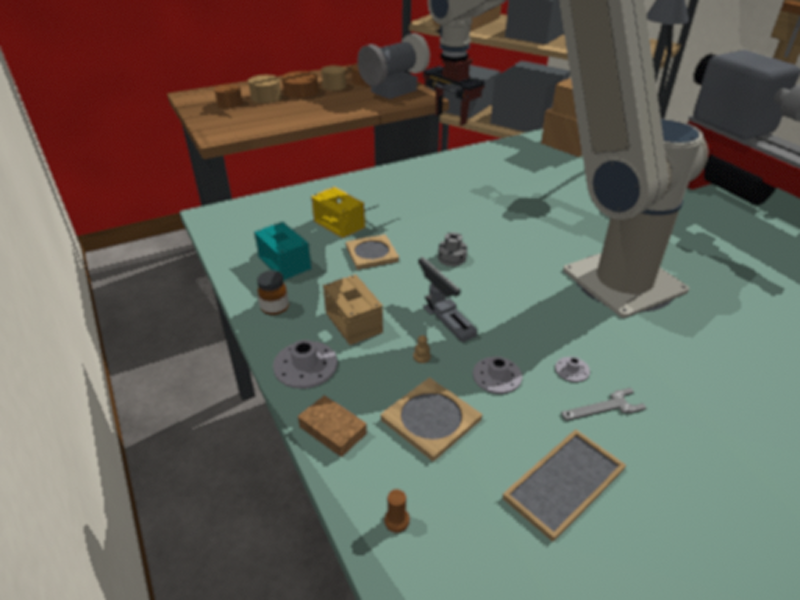

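```bash
cat > h.py <<'E'
import numpy as np,cv2
from workcell import ctrl
def cast(d,uv,z):
    uv=np.atleast_2d(np.asarray(uv,float));K=d['intrinsics'];T=d['cam_to_world']
    r=np.c_[uv,np.ones(len(uv))]@np.linalg.inv(K).T@T[:3,:3].T
    o=T[:3,3];return (o+r*((z-o[2])/r[:,2])[:,None])[:,:2]
def snap(name,tag,save=True):
    d=ctrl.get_image(name);np.savez(tag+'.npz',**d)
    if save:cv2.imwrite(f'pics/{tag}.png',d['img'][:,:,::-1])
    return d
def proj(d,p):
    p=np.atleast_2d(np.asarray(p,float));T=np.linalg.inv(d['cam_to_world'])
    c=p@T[:3,:3].T+T[:3,3];q=c@d['intrinsics'].T;return q[:,:2]/q[:,2:]
E
python3 - <<'E'
from h import *
d=dict(np.load('top0.npz'))
s=512/800
P=dict(chuckjaw=(507,417,66),fphub=(299,347,38),fpflange=(302,347,4),sp_a=(228,376,4),sp_b=(214,441,4),restA=(360,350,98),restB=(464,343,98),rack=(443,249,80),cblk=(552,327,10),fblk=(285,263,10),tray=(174,326,8),finial=(360,295,30),rackc1=(412,228,80),rackc2=(476,228,80),yel=(652,313,80))
for k,(u,v,z) in P.items(): print(k,np.round(cast(d,[(u*s,v*s)],z)[0]))
im=d['img'];hsv=cv2.cvtColor(im,cv2.COLOR_RGB2HSV)
g=((hsv[...,1]<40)&(hsv[...,2]>60)&(hsv[...,2]<150)).astype(np.uint8)
n,l,st,c=cv2.connectedComponentsWithStats(g)
for i in range(1,n):
    if 150<st[i,4]<6000 and st[i,1]>90:
        cn=cv2.findContours((l==i).astype(np.uint8),0,1)[0][0]
        r=cv2.minAreaRect(cast(d,cn[:,0],9).astype(np.float32))
        print(c[i]/s,st[i,4],np.round(r[0]),np.round(r[1]),round(r[2],1))
im=cv2.resize(im[90:300,70:450],None,fx=2.1,fy=2.1,interpolation=cv2.INTER_CUBIC)
cv2.imwrite('pics/topc.png',im[:,:,::-1])
E
```

```text
chuckjaw [ 327. -284.]
fphub [467. 125.]
fpflange [468. 125.]
sp_a [411. 276.]
sp_b [281. 301.]
restA [459.  -1.]
restB [ 470. -200.]
rack [ 657. -165.]
cblk [ 504. -395.]
fblk [644. 162.]
tray [514. 390.]
finial [573.   3.]
rackc1 [ 700. -104.]
rackc2 [ 699. -232.]
yel [ 525. -573.]
[400.66322984 187.37111909] 1079 [805. -85.] [132. 133.] 45.0
[510.67234848 174.83901515] 165 [ 836. -320.] [66. 40.] 57.4
[284.17647864 262.15087623] 913 [647. 164.] [110. 111.] 26.5
[172.34209913 327.27237415] 1609 [513. 393.] [187.  89.] 14.1
[785.07075238 389.26385309] 2522 [ 341. -859.] [ 76. 484.] 84.2
[551.85921167 326.09429443] 574 [ 505. -395.] [86. 85.] 89.4
[306.04334677 346.84727823] 620 [470. 114.] [ 81. 100.] 89.4
[401.27902758 347.75943396] 689 [468. -99.] [217.  61.] 89.4
[497.39764808 410.58906794] 287 [ 330. -280.] [71. 70.] 4.3
[361.32149876 566.95024824] 2417 [ 49. -15.] [362. 143.] 89.1
```

View pics/topc.png

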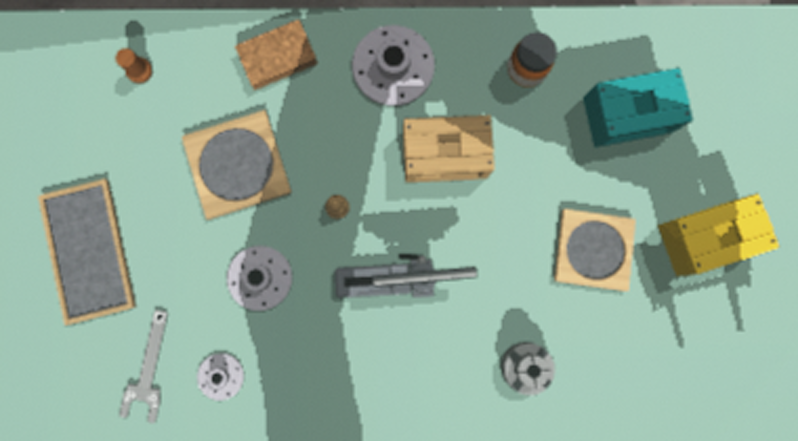

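send_rows(
  commands=[
    {"translation": [0.03, 0.06, 0], "twist": [0, 0, 0]},
    {"translation": [0.08, 0.15, 0], "twist": [0, 0, 0]},
    {"translation": [0.13, 0.25, 0], "twist": [0, 0, 0]},
    {"translation": [0.18, 0.36, 0], "twist": [0, 0, 0]},
    {"translation": [0.23, 0.47, 0], "twist": [0, 0, 0]},
    {"translation": [0.28, 0.58, 0], "twist": [0, 0, 0]},
    {"translation": [0.33, 0.69, 0], "twist": [0, 0, 0]},
    {"translation": [0.38, 0.8, 0], "twist": [0, 0, 0]},
    {"translation": [0.43, 0.9, 0], "twist": [0, 0, 0]},
    {"translation": [0.48, 1, 0], "twist": [0, 0, 0]},
  ],
  grip=-1,
)

```text
t: 1.1
ee_pos: [196.3, -506.4, 404.7]
orientation: [3.119, 0.374, 0.0]
ft_force: [0.8, 0.0, -0.3]
width: 87.7
```

send_rows(
  commands=[
    {"translation": [0.06, 0.1, 0], "twist": [0, 0, 0]},
    {"translation": [0.12, 0.2, 0], "twist": [0, 0, 0]},
    {"translation": [0.18, 0.3, 0], "twist": [0, 0, 0]},
    {"translation": [0.24, 0.4, 0], "twist": [0, 0, 0]},
    {"translation": [0.3, 0.5, 0], "twist": [0, 0, 0]},
    {"translation": [0.36, 0.6, 0], "twist": [0, 0, 0]},
    {"translation": [0.42, 0.7, 0], "twist": [0, 0, 0]},
    {"translation": [0.48, 0.8, 0], "twist": [0, 0, 0]},
    {"translation": [0.54, 0.9, 0], "twist": [0, 0, 0]},
    {"translation": [0.6, 1, 0], "twist": [0, 0, 0]},
  ],
)

```text
t: 2.1
ee_pos: [256.3, -406.4, 404.7]
orientation: [3.119, 0.374, -0.0]
ft_force: [0.5, 0.0, -0.3]
width: 87.9
```

send_rows(
  commands=[
    {"translation": [0.06, 0.1, 0], "twist": [0, 0, 0]},
    {"translation": [0.12, 0.2, 0], "twist": [0, 0, 0]},
    {"translation": [0.18, 0.3, 0], "twist": [0, 0, 0]},
    {"translation": [0.24, 0.4, 0], "twist": [0, 0, 0]},
    {"translation": [0.3, 0.5, 0], "twist": [0, 0, 0]},
    {"translation": [0.36, 0.6, 0], "twist": [0, 0, 0]},
    {"translation": [0.42, 0.7, 0], "twist": [0, 0, 0]},
    {"translation": [0.46, 0.75, 0], "twist": [0, 0, 0]},
    {"translation": [0.48, 0.79, 0], "twist": [0, 0, 0]},
    {"translation": [0.5, 0.8, 0], "twist": [0, 0, 0]},
  ],
)

```text
t: 3.1
ee_pos: [306.1, -326.9, 404.7]
orientation: [3.119, 0.375, -0.0]
ft_force: [-0.2, -0.5, 0.1]
width: 88.1
```

```bash
python3 - <<'E'
from h import *
o=ctrl.get_obs();print({k:np.round(o[k],3) for k in('t','ee_pos','orientation','qpos')})
d=snap('wrist','w1');print(np.round(d['intrinsics'],1).tolist(),np.round(d['cam_to_world'],3).tolist())
print(proj(d,[[329,-282,66],[505,-395,10]]))
E
```

```text
{'t': np.float64(3.1), 'ee_pos': array([ 306.061, -326.891,  404.696]), 'orientation': array([ 3.119,  0.375, -0.   ]), 'qpos': array([-0.845,  0.16 ,  2.006, -0.   ,  0.976,  0.487])}
[[297.3, 0.0, 252.1], [0.0, 297.3, 193.0], [0.0, 0.0, 1.0]] [[0.237, -0.943, -0.233, 369.717], [-0.972, -0.23, -0.058, -311.178], [0.001, 0.24, -0.971, 385.231], [0.0, 0.0, 0.0, 1.0]]
[[216.26030444 150.85606614]
 [351.75190719  18.11563673]]
```

View pics/w1.png

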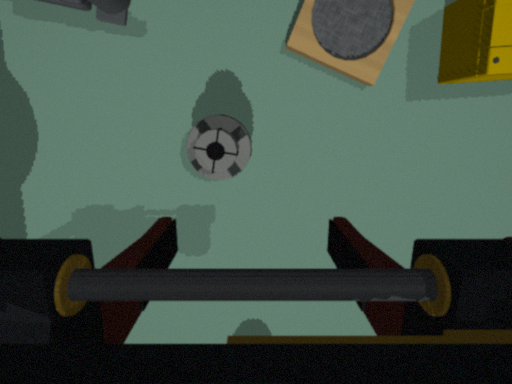

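```bash
python3 - <<'E'
from h import *
d=dict(np.load('w1.npz'))
print(cast(d,[[215.5,151]],66))
hsv=cv2.cvtColor(d['img'],cv2.COLOR_RGB2HSV);f=hsv[...,1]<45
g=(f&(hsv[...,2]>110)).astype(np.uint8)*255;g[:,:150]=0;g[:,260:]=0;g[:100]=0;g[190:]=0
ys,xs=np.nonzero(g);r=cv2.minEnclosingCircle(np.c_[xs,ys].astype(np.float32));print(r,cast(d,[r[0]],66))
print(d['img'][30,350],d['img'][20,300:320:4],d['img'][151,190:250:6].tolist())
E
```

```text
[[ 328.65789645 -281.24264866]]
((222.4176025390625, 153.87583923339844), 27.604578018188477) [[ 327.41143967 -289.07899629]]
[78 80 80] [[148 123  80]
 [149 123  80]
 [148 122  78]
 [ 87  85  77]
 [ 76  78  79]] [[88, 91, 87], [109, 111, 109], [106, 109, 105], [10, 10, 13], [10, 14, 12], [13, 11, 14], [88, 87, 86], [105, 107, 102], [65, 68, 67], [107, 111, 107]]
```

send_rows(
  commands=[
    {"translation": [0.04, 0.08, -0.05], "twist": [0, 0, 0]},
    {"translation": [0.08, 0.16, -0.13], "twist": [0, 0, 0]},
    {"translation": [0.12, 0.24, -0.22], "twist": [0, 0, 0]},
    {"translation": [0.16, 0.32, -0.32], "twist": [0, 0, 0]},
    {"translation": [0.2, 0.4, -0.42], "twist": [0, 0, 0]},
    {"translation": [0.22, 0.45, -0.52], "twist": [0, 0, 0]},
    {"translation": [0.226, 0.457, -0.62], "twist": [0, 0, 0]},
    {"translation": [0.226, 0.457, -0.73], "twist": [0, 0, 0]},
    {"translation": [0.226, 0.457, -0.84], "twist": [0, 0, 0]},
    {"translation": [0.226, 0.457, -0.94], "twist": [0, 0, 0]},
  ],
)

```text
t: 4.15
ee_pos: [328.3, -281.7, 309.7]
orientation: [-3.119, -0.374, 0.0]
ft_force: [0.1, 0.8, 0.2]
width: 87.8
```

send_rows(
  commands=[
    {"translation": [0, 0, -0.12], "twist": [0, 0, 0]},
    {"translation": [0, 0, -0.25], "twist": [0, 0, 0]},
    {"translation": [0, 0, -0.38], "twist": [0, 0, 0]},
    {"translation": [0, 0, -0.5], "twist": [0, 0, 0]},
    {"translation": [0, 0, -0.62], "twist": [0, 0, 0]},
    {"translation": [0, 0, -0.72], "twist": [0, 0, 0]},
    {"translation": [0, 0, -0.81], "twist": [0, 0, 0]},
    {"translation": [0, 0, -0.86], "twist": [0, 0, 0]},
    {"translation": [0, 0, -0.88], "twist": [0, 0, 0]},
    {"translation": [0, 0, -0.89], "twist": [0, 0, 0]},
  ],
)

```text
t: 5.15
ee_pos: [328.5, -281.6, 221.6]
orientation: [3.119, 0.374, 0.0]
ft_force: [0.4, -0.4, -0.3]
width: 87.9
```

send_rows(
  commands=[
    {"translation": [0, 0, 0], "twist": [0, 0, 0]},
    {"translation": [0, 0, 0], "twist": [0, 0, 0]},
    {"translation": [0, 0, 0], "twist": [0, 0, 0]},
    {"translation": [0, 0, 0], "twist": [0, 0, 0]},
    {"translation": [0, 0, 0], "twist": [0, 0, 0]},
    {"translation": [0, 0, 0], "twist": [0, 0, 0]},
    {"translation": [0, 0, 0], "twist": [0, 0, 0]},
    {"translation": [0, 0, 0], "twist": [0, 0, 0]},
    {"translation": [0, 0, 0], "twist": [0, 0, 0]},
    {"translation": [0, 0, 0], "twist": [0, 0, 0]},
  ],
  grip=1,
)

```text
t: 6.15
ee_pos: [328.4, -281.4, 221.7]
orientation: [-3.119, -0.374, 0.0]
ft_force: [-0.8, 3.3, 5.2]
width: 45.5
```

send_rows(
  commands=[
    {"translation": [0, 0, 0.04], "twist": [0, 0, 0]},
    {"translation": [0, 0, 0.12], "twist": [0, 0, 0]},
    {"translation": [0.05, -0.03, 0.22], "twist": [0, 0, 0]},
    {"translation": [0.13, -0.08, 0.32], "twist": [0, 0, 0]},
    {"translation": [0.24, -0.15, 0.42], "twist": [0, 0, 0]},
    {"translation": [0.36, -0.23, 0.5], "twist": [0, 0, 0]},
    {"translation": [0.48, -0.31, 0.55], "twist": [0, 0, 0]},
    {"translation": [0.6, -0.39, 0.55], "twist": [0, 0, 0]},
    {"translation": [0.71, -0.46, 0.55], "twist": [0, 0, 0]},
    {"translation": [0.8, -0.52, 0.55], "twist": [0, 0, 0]},
  ],
)

```text
t: 7.15
ee_pos: [408.9, -333.9, 276.6]
orientation: [-3.119, -0.374, 0.001]
ft_force: [-0.7, 0.3, -7.7]
width: 45.8
```

```bash
cat >> h.py <<'E'
def felt(d,near,z=10,rmax=75):
    "centre of the dark grey felt region around expected point"
    h=cv2.cvtColor(d['img'],cv2.COLOR_RGB2HSV);g=((h[...,1]<38)&(h[...,2]>35)&(h[...,2]<135)).astype(np.uint8)
    n,l,st,c=cv2.connectedComponentsWithStats(g);u,v=proj(d,[[*near,z]])[0].astype(int)
    i=l[v,u];cn=max(cv2.findContours((l==i).astype(np.uint8),0,1)[0],key=cv2.contourArea)[:,0]
    w=cast(d,cn,z).astype(np.float32)
    return (u,v),st[i].tolist(),cv2.fitEllipse(w),cv2.minAreaRect(w)
E
python3 - <<'E'
from h import *
d=snap('wrist','w2');print(felt(d,(505,-395)))
E
```

```text
((np.int64(355), np.int64(102)), [298, 38, 115, 120, 10738], ((506.0843505859375, -393.98809814453125), (89.8284912109375, 90.34174346923828), 118.90725708007812), ((506.3671569824219, -393.88873291015625), (90.62885284423828, 89.91845703125), 60.40028762817383))
```

View pics/w2.png

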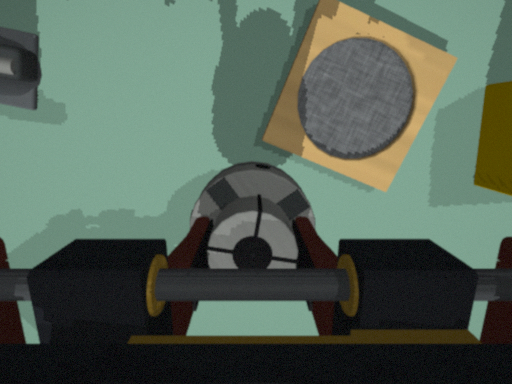

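send_rows(
  commands=[
    {"translation": [0.06, -0.04, 0], "twist": [0, 0, 0]},
    {"translation": [0.17, -0.1, 0], "twist": [0, 0, 0]},
    {"translation": [0.29, -0.18, 0], "twist": [0, 0, 0]},
    {"translation": [0.41, -0.26, 0], "twist": [0, 0, 0]},
    {"translation": [0.53, -0.33, 0], "twist": [0, 0, 0]},
    {"translation": [0.65, -0.4, 0], "twist": [0, 0, 0]},
    {"translation": [0.77, -0.48, -0.02], "twist": [0, 0, 0]},
    {"translation": [0.88, -0.54, -0.05], "twist": [0, 0, 0]},
    {"translation": [0.95, -0.59, -0.1], "twist": [0, 0, 0]},
    {"translation": [0.973, -0.602, -0.15], "twist": [0, 0, 0]},
  ],
)

```text
t: 8.2
ee_pos: [506.5, -394.1, 261.1]
orientation: [3.119, 0.374, 0.0]
ft_force: [-0.3, 0.3, -7.7]
width: 45.8
```

send_rows(
  commands=[
    {"translation": [0, 0, -0.05], "twist": [0, 0, 0]},
    {"translation": [0, 0, -0.1], "twist": [0, 0, 0]},
    {"translation": [0, 0, -0.15], "twist": [0, 0, 0]},
    {"translation": [0, 0, -0.2], "twist": [0, 0, 0]},
    {"translation": [0, 0, -0.24], "twist": [0, 0, 0]},
    {"translation": [0, 0, -0.27], "twist": [0, 0, 0]},
    {"translation": [0, 0, -0.285], "twist": [0, 0, 0]},
    {"translation": [0, 0, -0.295], "twist": [0, 0, 0]},
    {"translation": [0, 0, -0.3], "twist": [0, 0, 0]},
    {"translation": [0, 0, -0.3], "twist": [0, 0, 0]},
  ],
)

```text
t: 9.2
ee_pos: [505.8, -393.8, 231.9]
orientation: [3.119, 0.374, 0.0]
ft_force: [0.3, -0.5, -7.5]
width: 45.5
```

send_rows(
  commands=[
    {"translation": [0, 0, -0.005], "twist": [0, 0, 0]},
    {"translation": [0, 0, -0.005], "twist": [0, 0, 0]},
    {"translation": [0, 0, -0.005], "twist": [0, 0, 0]},
    {"translation": [0, 0, -0.005], "twist": [0, 0, 0]},
    {"translation": [0, 0, -0.005], "twist": [0, 0, 0]},
    {"translation": [0, 0, -0.005], "twist": [0, 0, 0]},
    {"translation": [0, 0, 0.03], "twist": [0, 0, 0]},
    {"translation": [0, 0, 0.1], "twist": [0, 0, 0]},
    {"translation": [0, 0, 0.2], "twist": [0, 0, 0]},
    {"translation": [0, 0, 0.32], "twist": [0, 0, 0]},
  ],
  grip=-1,
)

```text
t: 10.2
ee_pos: [505.8, -393.7, 264.6]
orientation: [-3.119, -0.374, 0.0]
ft_force: [-0.4, -0.2, 0.2]
width: 87.9
```

send_rows(
  commands=[
    {"translation": [0, 0.05, 0.12], "twist": [0, 0, 0.05]},
    {"translation": [0, 0.1, 0.24], "twist": [0, 0, 0.15]},
    {"translation": [-0.02, 0.18, 0.36], "twist": [0, 0, 0.25]},
    {"translation": [-0.04, 0.28, 0.48], "twist": [0, 0, 0.35]},
    {"translation": [-0.06, 0.38, 0.6], "twist": [0, 0, 0.45]},
    {"translation": [-0.08, 0.48, 0.7], "twist": [0, 0, 0.55]},
    {"translation": [-0.1, 0.58, 0.8], "twist": [0, 0, 0.65]},
    {"translation": [-0.12, 0.68, 0.9], "twist": [0, 0, 0.75]},
    {"translation": [-0.13, 0.78, 0.96], "twist": [0, 0, 0.85]},
    {"translation": [-0.14, 0.88, 1], "twist": [0, 0, 0.95]},
  ],
)

```text
t: 11.2
ee_pos: [491.7, -305.0, 365.4]
orientation: [2.94, 1.102, 0.002]
ft_force: [0.3, 0.1, -0.3]
width: 87.5
```

send_rows(
  commands=[
    {"translation": [-0.02, 0.1, 0.04], "twist": [0, 0, 0.1]},
    {"translation": [-0.04, 0.2, 0.08], "twist": [0, 0, 0.2]},
    {"translation": [-0.06, 0.3, 0.12], "twist": [0, 0, 0.3]},
    {"translation": [-0.08, 0.4, 0.16], "twist": [0, 0, 0.4]},
    {"translation": [-0.1, 0.5, 0.2], "twist": [0, 0, 0.5]},
    {"translation": [-0.12, 0.6, 0.24], "twist": [0, 0, 0.6]},
    {"translation": [-0.14, 0.7, 0.28], "twist": [0, 0, 0.7]},
    {"translation": [-0.16, 0.8, 0.32], "twist": [0, 0, 0.8]},
    {"translation": [-0.18, 0.9, 0.34], "twist": [0, 0, 0.9]},
    {"translation": [-0.2, 1, 0.35], "twist": [0, 0, 0.98]},
  ],
)

```text
t: 12.2
ee_pos: [471.5, -205.0, 399.8]
orientation: [2.586, 1.782, 0.001]
ft_force: [0.6, 0.3, 0.6]
width: 88.0
```

send_rows(
  commands=[
    {"translation": [0, 0.05, 0], "twist": [0, 0, 0.1]},
    {"translation": [0, 0.1, 0], "twist": [0, 0, 0.2]},
    {"translation": [0, 0.15, 0], "twist": [0, 0, 0.3]},
    {"translation": [0, 0.2, 0], "twist": [0, 0, 0.4]},
    {"translation": [0, 0.25, 0], "twist": [0, 0, 0.5]},
    {"translation": [0, 0.28, 0], "twist": [0, 0, 0.6]},
    {"translation": [0, 0.3, 0], "twist": [0, 0, 0.7]},
    {"translation": [0, 0.3, 0], "twist": [0, 0, 0.8]},
    {"translation": [0, 0.3, 0], "twist": [0, 0, 0.88]},
    {"translation": [0, 0.3, 0], "twist": [0, 0, 0.92]},
  ],
)

```text
t: 13.2
ee_pos: [471.6, -175.4, 399.2]
orientation: [2.113, 2.324, 0.0]
ft_force: [0.4, 0.4, 0.0]
width: 87.8
```

```bash
python3 - <<'E'
from h import *
o=ctrl.get_obs();print({k:np.round(o[k],3) for k in('t','ee_pos','orientation','qpos')})
d=snap('wrist','w3');print(proj(d,[[468,-115,98],[657,-165,80]]))
s=snap('scene','s3',False)
a=cv2.resize(s['img'][120:290,170:410],None,fx=1.6,fy=1.6)
c=np.zeros((384,512+384,3),np.uint8);c[:,:512]=d['img'];c[:a.shape[0],512:]=a;cv2.imwrite('pics/w3s.png',cv2.resize(c,(800,343))[:,:,::-1])
E
```

```text
{'t': np.float64(13.2), 'ee_pos': array([ 471.594, -175.39 ,  399.162]), 'orientation': array([2.113, 2.324, 0.   ]), 'qpos': array([-0.38 ,  0.252,  1.9  ,  0.   ,  0.989, -0.475])}
[[253.81671545 124.59532206]
 [430.36683417 191.22523   ]]
```

View pics/w3s.png

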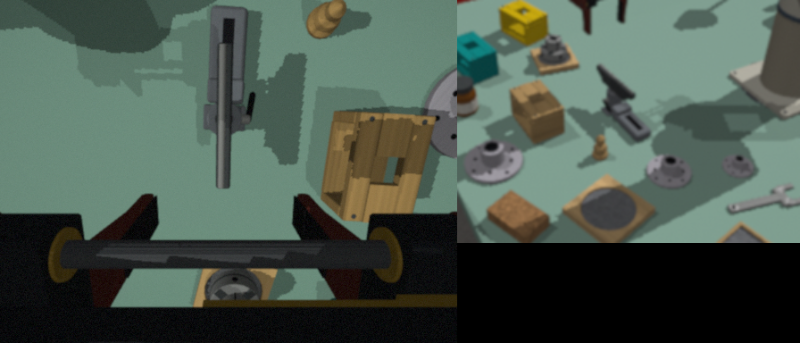

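```bash
python3 - <<'E'
from h import *
d=dict(np.load('w3.npz'));h=cv2.cvtColor(d['img'],cv2.COLOR_RGB2HSV)
for v in (50,60,90,120,150,180,200,206,210,214): print(v,d['img'][v,236:268:2].mean(1).astype(int).tolist() if 0 else d['img'][v,236:268:2].mean(-1).astype(int).tolist())
print('col',d['img'][30:70:3,249].mean(-1).astype(int).tolist(),d['img'][200:216,250].mean(-1).astype(int).tolist())
print(cast(d,[[249.6,47],[250,209]],98))
E
```

```text
50 [84, 80, 80, 80, 57, 101, 105, 94, 69, 46, 44, 39, 27, 86, 89, 92]
60 [87, 81, 79, 77, 53, 108, 108, 92, 63, 49, 45, 38, 34, 90, 90, 91]
90 [78, 79, 81, 67, 63, 107, 108, 85, 60, 48, 52, 35, 60, 84, 85, 86]
120 [81, 81, 80, 67, 74, 110, 103, 77, 53, 47, 48, 30, 56, 60, 59, 49]
150 [114, 123, 118, 70, 94, 125, 115, 91, 66, 59, 50, 49, 97, 122, 123, 124]
180 [128, 127, 125, 80, 100, 125, 111, 81, 57, 56, 46, 95, 122, 126, 125, 124]
200 [123, 126, 122, 70, 108, 123, 108, 79, 55, 59, 44, 105, 124, 125, 123, 124]
206 [127, 125, 123, 69, 108, 123, 109, 74, 61, 56, 48, 110, 127, 123, 123, 126]
210 [125, 123, 124, 113, 101, 111, 106, 76, 67, 71, 89, 123, 124, 124, 123, 124]
214 [124, 122, 125, 124, 124, 126, 123, 126, 124, 125, 126, 124, 128, 125, 125, 124]
col [74, 71, 66, 56, 58, 48, 54, 103, 102, 104, 101, 102, 100, 100] [79, 76, 75, 72, 77, 80, 74, 73, 75, 73, 76, 103, 124, 123, 126, 124]
[[ 458.0104118   -49.85187949]
 [ 472.08087613 -196.38761085]]
```

```bash
python3 - <<'E'
from h import *
d=dict(np.load('w3.npz'))
p=cast(d,[[252,49.5],[249.3,210.8]],98);e=p[0]-p[1]
print(p,p.mean(0),np.hypot(*e),np.arctan2(e[1],e[0]))
from scipy.spatial.transform import Rotation as R
x=R.from_rotvec(ctrl.get_obs()['orientation']).as_matrix()[:,0];print(np.arctan2(x[1],x[0]))
c=dict(np.load('top0.npz'))
im=cv2.resize(c['img'][135:190,250:320],None,fx=10,fy=10,interpolation=cv2.INTER_CUBIC);cv2.imwrite('pics/rack.png',im[:,:,::-1])
E
```

```text
[[ 460.27878406  -51.64553207]
 [ 471.56397875 -198.30833069]] [ 465.92138141 -124.97693138] 147.0963361807826 1.6475915416583138
1.664336883752391
```

View pics/rack.png

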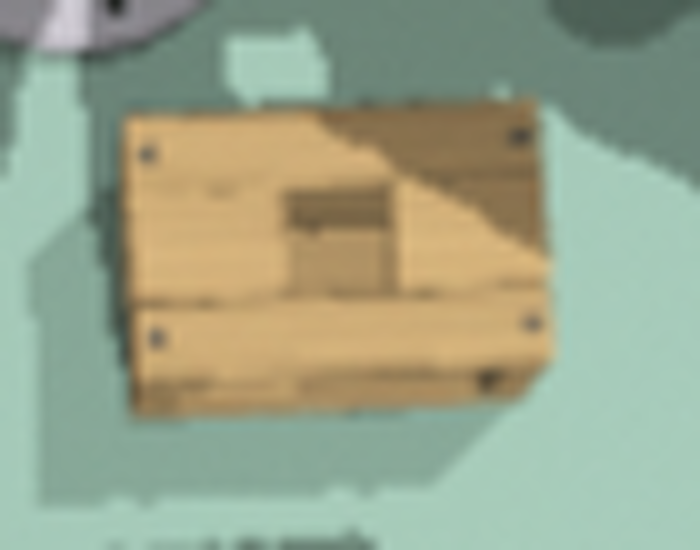

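send_rows(
  commands=[
    {"translation": [-0.01, 0.05, -0.02], "twist": [0, 0, -0.03]},
    {"translation": [-0.02, 0.12, -0.06], "twist": [0, 0, -0.03]},
    {"translation": [-0.03, 0.2, -0.12], "twist": [0, 0, -0.03]},
    {"translation": [-0.04, 0.28, -0.2], "twist": [0, 0, -0.03]},
    {"translation": [-0.05, 0.36, -0.28], "twist": [0, 0, -0.03]},
    {"translation": [-0.056, 0.43, -0.37], "twist": [0, 0, -0.03]},
    {"translation": [-0.056, 0.48, -0.46], "twist": [0, 0, -0.03]},
    {"translation": [-0.056, 0.5, -0.55], "twist": [0, 0, -0.03]},
    {"translation": [-0.056, 0.504, -0.65], "twist": [0, 0, -0.03]},
    {"translation": [-0.056, 0.504, -0.75], "twist": [0, 0, -0.03]},
  ],
)

```text
t: 14.3
ee_pos: [466.2, -125.4, 322.8]
orientation: [2.133, 2.306, -0.0]
ft_force: [0.3, 0.4, 0.4]
width: 87.6
```

send_rows(
  commands=[
    {"translation": [0, 0, -0.1], "twist": [0, 0, 0]},
    {"translation": [0, 0, -0.2], "twist": [0, 0, 0]},
    {"translation": [0, 0, -0.3], "twist": [0, 0, 0]},
    {"translation": [0, 0, -0.4], "twist": [0, 0, 0]},
    {"translation": [0, 0, -0.5], "twist": [0, 0, 0]},
    {"translation": [0, 0, -0.58], "twist": [0, 0, 0]},
    {"translation": [0, 0, -0.64], "twist": [0, 0, 0]},
    {"translation": [0, 0, -0.68], "twist": [0, 0, 0]},
    {"translation": [0, 0, -0.69], "twist": [0, 0, 0]},
    {"translation": [0, 0, -0.69], "twist": [0, 0, 0]},
  ],
  grip=-0.2,
)

```text
t: 15.3
ee_pos: [466.2, -125.4, 254.7]
orientation: [2.133, 2.306, -0.0]
ft_force: [0.5, -0.4, -0.6]
width: 52.6
```

```bash
python3 - <<'E'
from h import *
o=ctrl.get_obs();print({k:np.round(o[k],3) for k in('t','ee_pos','width','ft_force')})
c=dict(np.load('top0.npz'))
q=lambda *p:[(250+(x+.5)/10-.5,135+(y+.5)/10-.5) for x,y in p]
w=cast(c,q((124,116),(540,102),(552,360),(133,380)),80);print(w,w.mean(0))
w=cast(c,q((283,190),(393,185),(398,290),(288,297)),80);print(w.mean(0))
d=snap('wrist','w4')
E
```

```text
{'t': np.float64(15.3), 'ee_pos': array([ 466.202, -125.368,  254.677]), 'width': np.float64(52.577), 'ft_force': array([ 0.462, -0.4  , -0.622])}
[[ 699.30513481  -98.69130358]
 [ 702.6340152  -228.57393828]
 [ 621.00253188 -230.01584843]
 [ 615.9824121  -100.37875945]] [ 659.7310235  -164.41496243]
[ 659.24231287 -165.36374795]
```

View pics/w4.png

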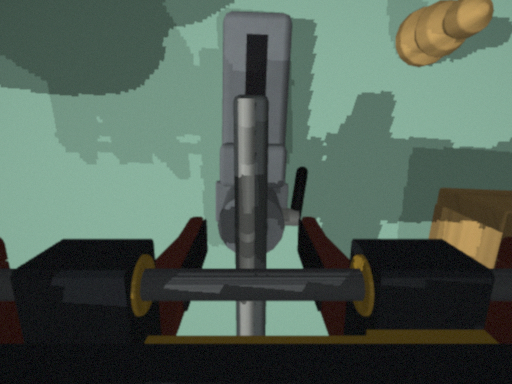

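```bash
python3 - <<'E'
from h import *
d=dict(np.load('w4.npz'));print(proj(d,[[466,-125,62],[466,-125,98]]),cast(d,[[252,220],[217,215],[286,215]],62))
print(cast(d,[[251,96]],98))
E
```

```text
[[251.11661341 227.53857369]
 [250.92523815 252.99001267]] [[ 466.16242415 -120.05885503]
 [ 444.56938929 -118.50719387]
 [ 486.64632712 -115.22902252]]
[[460.27113277 -50.28757928]]
```

send_rows(
  commands=[
    {"translation": [0, 0, 0], "twist": [0, 0, 0]},
    {"translation": [0, 0, 0], "twist": [0, 0, 0]},
    {"translation": [0, 0, 0], "twist": [0, 0, 0]},
    {"translation": [0, 0, 0], "twist": [0, 0, 0]},
    {"translation": [0, 0, 0], "twist": [0, 0, 0]},
    {"translation": [0, 0, 0], "twist": [0, 0, 0]},
    {"translation": [0, 0, 0], "twist": [0, 0, 0]},
    {"translation": [0, 0, 0], "twist": [0, 0, 0]},
    {"translation": [0, 0, 0], "twist": [0, 0, 0]},
    {"translation": [0, 0, 0.02], "twist": [0, 0, 0]},
  ],
  grip=1,
)

```text
t: 16.35
ee_pos: [466.0, -125.3, 256.4]
orientation: [-2.133, -2.306, 0.0]
ft_force: [0.3, 0.7, -3.4]
width: 15.9
```

send_rows(
  commands=[
    {"translation": [0, 0, 0.04], "twist": [0, 0, 0]},
    {"translation": [0, 0, 0.1], "twist": [0, 0, 0]},
    {"translation": [0, 0, 0.18], "twist": [0, 0, 0]},
    {"translation": [0, 0, 0.28], "twist": [0, 0, 0]},
    {"translation": [0, 0, 0.38], "twist": [0, 0, 0]},
    {"translation": [0, 0, 0.5], "twist": [0, 0, 0]},
    {"translation": [0, 0, 0.62], "twist": [0, 0, 0]},
    {"translation": [0, 0, 0.74], "twist": [0, 0, 0]},
    {"translation": [0, 0, 0.84], "twist": [0, 0, 0]},
    {"translation": [0, 0, 0.9], "twist": [0, 0, 0]},
  ],
)

```text
t: 17.35
ee_pos: [466.3, -125.4, 347.9]
orientation: [2.132, 2.305, 0.001]
ft_force: [-0.5, -0.2, -2.1]
width: 15.9
```

```bash
python3 - <<'E'
from h import *
o=ctrl.get_obs();print({k:np.round(o[k],3) for k in('t','ee_pos','width','ft_force','orientation')})
d=snap('wrist','w5');print(proj(d,[[659.5,-165,80]]))
E
```

```text
{'t': np.float64(17.35), 'ee_pos': array([ 466.316, -125.386,  347.934]), 'width': np.float64(15.871), 'ft_force': array([-0.479, -0.223, -2.065]), 'orientation': array([2.132e+00, 2.305e+00, 1.000e-03])}
[[459.65949613 254.87584796]]
```

View pics/w5.png

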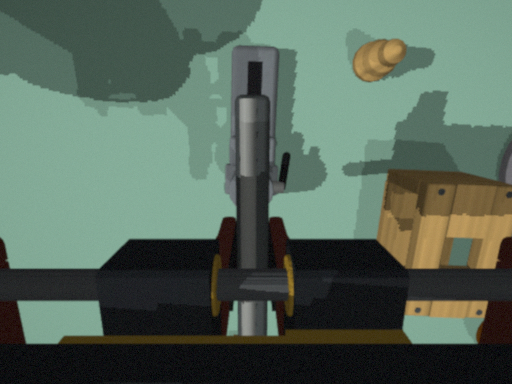

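send_rows(
  commands=[
    {"translation": [0.05, -0.01, 0], "twist": [0, 0, 0]},
    {"translation": [0.14, -0.03, 0], "twist": [0, 0, 0]},
    {"translation": [0.24, -0.05, 0], "twist": [0, 0, 0]},
    {"translation": [0.35, -0.07, 0], "twist": [0, 0, 0]},
    {"translation": [0.46, -0.09, 0], "twist": [0, 0, -0.01]},
    {"translation": [0.57, -0.11, 0], "twist": [0, 0, -0.02]},
    {"translation": [0.68, -0.13, 0], "twist": [0, 0, -0.03]},
    {"translation": [0.79, -0.16, 0], "twist": [0, 0, -0.04]},
    {"translation": [0.9, -0.18, 0], "twist": [0, 0, -0.06]},
    {"translation": [1, -0.2, 0], "twist": [0, 0, -0.07]},
  ],
)

```text
t: 18.4
ee_pos: [567.1, -145.5, 346.7]
orientation: [2.174, 2.268, 0.0]
ft_force: [-1.3, -0.0, -3.5]
width: 16.1
```

send_rows(
  commands=[
    {"translation": [0.1, -0.02, 0], "twist": [0, 0, 0]},
    {"translation": [0.2, -0.04, 0], "twist": [0, 0, 0]},
    {"translation": [0.31, -0.06, 0], "twist": [0, 0, 0]},
    {"translation": [0.42, -0.08, 0], "twist": [0, 0, 0]},
    {"translation": [0.53, -0.11, 0], "twist": [0, 0, 0]},
    {"translation": [0.64, -0.14, 0], "twist": [0, 0, 0]},
    {"translation": [0.75, -0.16, 0], "twist": [0, 0, 0]},
    {"translation": [0.84, -0.18, 0], "twist": [0, 0, 0]},
    {"translation": [0.91, -0.19, 0], "twist": [0, 0, 0]},
    {"translation": [0.935, -0.2, 0], "twist": [0, 0, 0]},
  ],
)

```text
t: 19.4
ee_pos: [660.4, -165.4, 346.6]
orientation: [2.173, 2.269, 0.0]
ft_force: [0.4, 0.2, -2.6]
width: 16.0
```

```bash
python3 - <<'E'
from h import *
o=ctrl.get_obs();print({k:np.round(o[k],3) for k in('t','ee_pos','width','ft_force','orientation')})
d=snap('wrist','w6');print(proj(d,[[659.5,-165,80]]))
E
```

```text
{'t': np.float64(19.4), 'ee_pos': array([ 660.37 , -165.402,  346.577]), 'width': np.float64(16.01), 'ft_force': array([ 0.362,  0.215, -2.608]), 'orientation': array([2.173, 2.269, 0.   ])}
[[250.57532409 197.04934912]]
```

View pics/w6.png

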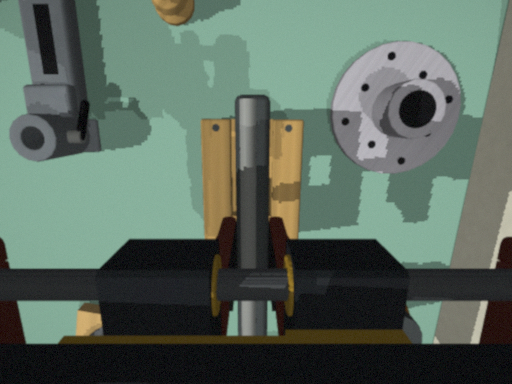

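send_rows(
  commands=[
    {"translation": [0, 0, -0.04], "twist": [0, 0, 0]},
    {"translation": [0, 0, -0.1], "twist": [0, 0, 0]},
    {"translation": [0, 0, -0.17], "twist": [0, 0, 0]},
    {"translation": [0, 0, -0.24], "twist": [0, 0, 0]},
    {"translation": [0, 0, -0.31], "twist": [0, 0, 0]},
    {"translation": [0, 0, -0.38], "twist": [0, 0, 0]},
    {"translation": [0, 0, -0.45], "twist": [0, 0, 0]},
    {"translation": [0, 0, -0.52], "twist": [0, 0, 0]},
    {"translation": [0, 0, -0.58], "twist": [0, 0, 0]},
    {"translation": [0, 0, -0.62], "twist": [0, 0, 0]},
  ],
)

```text
t: 20.45
ee_pos: [659.6, -165.3, 283.9]
orientation: [-2.173, -2.268, 0.001]
ft_force: [-0.6, 0.0, -3.4]
width: 15.9
```

send_rows(
  commands=[
    {"translation": [0, 0, -0.03], "twist": [0, 0, 0]},
    {"translation": [0, 0, -0.06], "twist": [0, 0, 0]},
    {"translation": [0, 0, -0.08], "twist": [0, 0, 0]},
    {"translation": [0, 0, -0.1], "twist": [0, 0, 0]},
    {"translation": [0, 0, -0.11], "twist": [0, 0, 0]},
    {"translation": [0, 0, -0.113], "twist": [0, 0, 0]},
    {"translation": [0, 0, -0.116], "twist": [0, 0, 0]},
    {"translation": [0, 0, -0.118], "twist": [0, 0, 0]},
    {"translation": [0, 0, -0.12], "twist": [0, 0, 0]},
    {"translation": [0, 0, -0.12], "twist": [0, 0, 0]},
  ],
)

```text
t: 21.45
ee_pos: [659.7, -165.4, 272.8]
orientation: [2.173, 2.269, 0.0]
ft_force: [-0.3, -0.3, -2.0]
width: 15.7
```

```bash
python3 - <<'E'
from h import *
o=ctrl.get_obs();print({k:np.round(o[k],3) for k in('t','ee_pos','width','ft_force','orientation')})
d=dict(np.load('w6.npz'));print(cast(d,[[202,119],[303,119]],80))
E
```

```text
{'t': np.float64(21.45), 'ee_pos': array([ 659.676, -165.353,  272.783]), 'width': np.float64(15.656), 'ft_force': array([-0.308, -0.282, -2.033]), 'orientation': array([2.173, 2.269, 0.   ])}
[[ 617.64149039 -101.65141575]
 [ 699.03014526  -98.15077938]]
```

send_rows(
  commands=[
    {"translation": [0, 0, -0.005], "twist": [0, 0, 0]},
    {"translation": [0, 0, -0.01], "twist": [0, 0, 0]},
    {"translation": [0, 0, -0.01], "twist": [0, 0, 0]},
    {"translation": [0, 0, -0.01], "twist": [0, 0, 0]},
    {"translation": [0, 0, -0.01], "twist": [0, 0, 0]},
    {"translation": [0, 0, -0.01], "twist": [0, 0, 0]},
    {"translation": [0, 0, 0.02], "twist": [0, 0, 0]},
    {"translation": [0, 0, 0.1], "twist": [0, 0, 0]},
    {"translation": [0, 0, 0.2], "twist": [0, 0, 0]},
    {"translation": [0, 0, 0.32], "twist": [0, 0, 0]},
  ],
  grip=-1,
)

```text
t: 22.45
ee_pos: [659.7, -165.3, 305.7]
orientation: [2.173, 2.269, 0.0]
ft_force: [-0.8, -0.6, 0.1]
width: 87.4
```

send_rows(
  commands=[
    {"translation": [0, 0, 0.12], "twist": [0, 0, 0]},
    {"translation": [-0.02, 0.03, 0.24], "twist": [0, 0, 0]},
    {"translation": [-0.06, 0.1, 0.36], "twist": [0, 0, 0]},
    {"translation": [-0.12, 0.2, 0.46], "twist": [0, 0, 0]},
    {"translation": [-0.18, 0.3, 0.56], "twist": [0, 0, 0]},
    {"translation": [-0.25, 0.4, 0.64], "twist": [0, 0, 0]},
    {"translation": [-0.32, 0.5, 0.7], "twist": [0, 0, 0]},
    {"translation": [-0.4, 0.6, 0.76], "twist": [0, 0, 0]},
    {"translation": [-0.48, 0.7, 0.8], "twist": [0, 0, 0]},
    {"translation": [-0.56, 0.8, 0.8], "twist": [0, 0, 0]},
  ],
)

```text
t: 23.45
ee_pos: [603.0, -84.5, 385.2]
orientation: [2.173, 2.268, 0.001]
ft_force: [-0.5, 0.2, 0.2]
width: 87.9
```

send_rows(
  commands=[
    {"translation": [-0.08, 0.1, 0], "twist": [0, 0, 0]},
    {"translation": [-0.16, 0.2, 0], "twist": [0, 0, 0]},
    {"translation": [-0.24, 0.3, 0], "twist": [0, 0, 0]},
    {"translation": [-0.32, 0.4, 0], "twist": [0, 0, 0]},
    {"translation": [-0.4, 0.5, 0], "twist": [0, 0, 0]},
    {"translation": [-0.48, 0.6, 0], "twist": [0, 0, 0]},
    {"translation": [-0.56, 0.7, 0], "twist": [0, 0, 0]},
    {"translation": [-0.64, 0.8, 0], "twist": [0, 0, 0]},
    {"translation": [-0.72, 0.9, 0], "twist": [0, 0, 0]},
    {"translation": [-0.8, 1, 0], "twist": [0, 0, 0]},
  ],
)

```text
t: 24.45
ee_pos: [523.0, 15.5, 384.7]
orientation: [2.173, 2.269, 0.0]
ft_force: [-0.7, 0.3, -0.6]
width: 87.9
```

send_rows(
  commands=[
    {"translation": [-0.08, 0.08, 0], "twist": [0, 0, 0]},
    {"translation": [-0.16, 0.16, 0], "twist": [0, 0, 0]},
    {"translation": [-0.24, 0.24, 0], "twist": [0, 0, 0]},
    {"translation": [-0.31, 0.32, 0], "twist": [0, 0, 0]},
    {"translation": [-0.38, 0.4, 0], "twist": [0, 0, 0]},
    {"translation": [-0.44, 0.46, 0], "twist": [0, 0, 0]},
    {"translation": [-0.49, 0.52, 0], "twist": [0, 0, 0]},
    {"translation": [-0.53, 0.57, 0], "twist": [0, 0, 0]},
    {"translation": [-0.55, 0.59, 0], "twist": [0, 0, 0]},
    {"translation": [-0.56, 0.6, 0], "twist": [0, 0, 0]},
  ],
)

```text
t: 25.45
ee_pos: [467.6, 74.9, 384.7]
orientation: [2.173, 2.269, 0.0]
ft_force: [-0.4, 0.0, -0.4]
width: 87.7
```

```bash
python3 - <<'E'
from h import *
o=ctrl.get_obs();print({k:np.round(o[k],3) for k in('t','ee_pos','width','ft_force','orientation')})
d=snap('wrist','w7');print(proj(d,[[468,125,38],[646,163,10]]))
s=snap('scene','s7',False)
a=cv2.resize(s['img'][120:290,170:410],None,fx=1.6,fy=1.6)
c=np.zeros((384,512+384,3),np.uint8);c[:,:512]=d['img'];c[:a.shape[0],512:]=a;cv2.imwrite('pics/w7s.png',cv2.resize(c,(800,343))[:,:,::-1])
E
```

```text
{'t': np.float64(25.45), 'ee_pos': array([467.557,  74.869, 384.704]), 'width': np.float64(87.723), 'ft_force': array([-0.449,  0.01 , -0.383]), 'orientation': array([2.173, 2.269, 0.   ])}
[[254.03717225 133.75096416]
 [410.27566027 105.70359706]]
```

View pics/w7s.png

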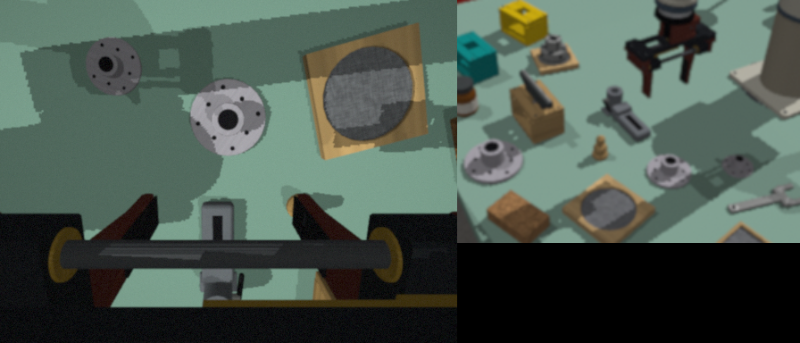

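send_rows(
  commands=[
    {"translation": [0, 0.07, -0.03], "twist": [0, 0, 0]},
    {"translation": [0.01, 0.15, -0.1], "twist": [0, 0, 0]},
    {"translation": [0.01, 0.23, -0.18], "twist": [0, 0, 0]},
    {"translation": [0.02, 0.31, -0.28], "twist": [0, 0, 0]},
    {"translation": [0.02, 0.39, -0.39], "twist": [0, 0, 0]},
    {"translation": [0.02, 0.45, -0.5], "twist": [0, 0, 0]},
    {"translation": [0.02, 0.49, -0.62], "twist": [0, 0, 0]},
    {"translation": [0.02, 0.501, -0.75], "twist": [0, 0, 0]},
    {"translation": [0.02, 0.501, -0.88], "twist": [0, 0, 0]},
    {"translation": [0.02, 0.501, -1], "twist": [0, 0, 0]},
  ],
)

```text
t: 26.55
ee_pos: [469.5, 124.6, 283.4]
orientation: [-2.173, -2.268, 0.001]
ft_force: [-0.2, 0.2, 0.3]
width: 87.7
```

send_rows(
  commands=[
    {"translation": [0, 0, -0.12], "twist": [0, 0, 0]},
    {"translation": [0, 0, -0.25], "twist": [0, 0, 0]},
    {"translation": [0, 0, -0.38], "twist": [0, 0, 0]},
    {"translation": [0, 0, -0.5], "twist": [0, 0, 0]},
    {"translation": [0, 0, -0.62], "twist": [0, 0, 0]},
    {"translation": [0, 0, -0.72], "twist": [0, 0, 0]},
    {"translation": [0, 0, -0.81], "twist": [0, 0, 0]},
    {"translation": [0, 0, -0.87], "twist": [0, 0, 0]},
    {"translation": [0, 0, -0.9], "twist": [0, 0, 0]},
    {"translation": [0, 0, -0.91], "twist": [0, 0, 0]},
  ],
)

```text
t: 27.55
ee_pos: [469.7, 124.8, 193.5]
orientation: [-2.173, -2.269, 0.0]
ft_force: [0.1, -0.2, 0.5]
width: 87.9
```

send_rows(
  commands=[
    {"translation": [0, 0, 0], "twist": [0, 0, 0]},
    {"translation": [0, 0, 0], "twist": [0, 0, 0]},
    {"translation": [0, 0, 0], "twist": [0, 0, 0]},
    {"translation": [0, 0, 0], "twist": [0, 0, 0]},
    {"translation": [0, 0, 0], "twist": [0, 0, 0]},
    {"translation": [0, 0, 0], "twist": [0, 0, 0]},
    {"translation": [0, 0, 0], "twist": [0, 0, 0]},
    {"translation": [0, 0, 0], "twist": [0, 0, 0]},
    {"translation": [0, 0, 0], "twist": [0, 0, 0]},
    {"translation": [0, 0, 0], "twist": [0, 0, 0]},
  ],
  grip=1,
)

```text
t: 28.55
ee_pos: [469.4, 124.7, 193.7]
orientation: [-2.173, -2.268, 0.001]
ft_force: [-3.1, -0.1, 4.9]
width: 39.3
```

```bash
python3 - <<'E'
from h import *
d=dict(np.load('w7.npz'));print(felt(d,(646,163)),cast(d,[[255.4,133.8]],38))
E
```

```text
((np.int64(410), np.int64(105)), [362, 53, 100, 104, 8020], ((647.3329467773438, 162.41372680664062), (111.66471862792969, 113.53731536865234), 0.1110670194029808), ((647.1534423828125, 162.09939575195312), (112.81061553955078, 113.50621032714844), 2.4779136180877686)) [[469.4737933  125.01152381]]
```

send_rows(
  commands=[
    {"translation": [0, 0, 0.04], "twist": [0, 0, 0]},
    {"translation": [0, 0, 0.12], "twist": [0, 0, 0]},
    {"translation": [0.04, 0.01, 0.22], "twist": [0, 0, 0]},
    {"translation": [0.12, 0.03, 0.31], "twist": [0, 0, 0]},
    {"translation": [0.22, 0.05, 0.38], "twist": [0, 0, 0]},
    {"translation": [0.34, 0.07, 0.43], "twist": [0, 0, 0]},
    {"translation": [0.46, 0.09, 0.45], "twist": [0, 0, 0]},
    {"translation": [0.58, 0.12, 0.45], "twist": [0, 0, 0]},
    {"translation": [0.7, 0.15, 0.45], "twist": [0, 0, 0]},
    {"translation": [0.82, 0.18, 0.45], "twist": [0, 0, 0]},
  ],
)

```text
t: 29.55
ee_pos: [552.6, 143.0, 238.2]
orientation: [-2.173, -2.268, 0.001]
ft_force: [-0.1, 0.7, -6.1]
width: 39.4
```

send_rows(
  commands=[
    {"translation": [0.12, 0.03, 0], "twist": [0, 0, 0]},
    {"translation": [0.24, 0.05, 0], "twist": [0, 0, 0]},
    {"translation": [0.36, 0.07, 0], "twist": [0, 0, 0]},
    {"translation": [0.48, 0.09, 0], "twist": [0, 0, 0]},
    {"translation": [0.6, 0.12, 0], "twist": [0, 0, 0]},
    {"translation": [0.72, 0.15, 0], "twist": [0, 0, 0]},
    {"translation": [0.82, 0.17, 0], "twist": [0, 0, 0]},
    {"translation": [0.9, 0.185, -0.02], "twist": [0, 0, 0]},
    {"translation": [0.95, 0.195, -0.05], "twist": [0, 0, 0]},
    {"translation": [0.958, 0.196, -0.1], "twist": [0, 0, 0]},
  ],
)

```text
t: 30.55
ee_pos: [648.0, 162.5, 228.5]
orientation: [2.173, 2.268, 0.001]
ft_force: [-0.7, -0.7, -6.0]
width: 39.3
```

send_rows(
  commands=[
    {"translation": [0, 0, -0.05], "twist": [0, 0, 0]},
    {"translation": [0, 0, -0.09], "twist": [0, 0, 0]},
    {"translation": [0, 0, -0.13], "twist": [0, 0, 0]},
    {"translation": [0, 0, -0.17], "twist": [0, 0, 0]},
    {"translation": [0, 0, -0.2], "twist": [0, 0, 0]},
    {"translation": [0, 0, -0.22], "twist": [0, 0, 0]},
    {"translation": [0, 0, -0.235], "twist": [0, 0, 0]},
    {"translation": [0, 0, -0.245], "twist": [0, 0, 0]},
    {"translation": [0, 0, -0.25], "twist": [0, 0, 0]},
    {"translation": [0, 0, -0.25], "twist": [0, 0, 0]},
  ],
)

```text
t: 31.55
ee_pos: [647.5, 162.4, 203.8]
orientation: [2.173, 2.269, 0.0]
ft_force: [0.5, 0.2, -5.1]
width: 39.6
```

```bash
python3 - <<'E'
from h import *
o=ctrl.get_obs();print({k:np.round(o[k],3) for k in('t','ee_pos','width','ft_force')})
d=dict(np.load('top0.npz'));im=d['img'];h=cv2.cvtColor(im,cv2.COLOR_RGB2HSV)
g=((h[...,1]<45)&(h[...,2]>90)).astype(np.uint8)
n,l,st,c=cv2.connectedComponentsWithStats(g)
for i in range(1,n):
    u,v=c[i]
    if st[i,4]>60 and 115<u<160 and 225<v<300:
        cn=cv2.findContours((l==i).astype(np.uint8),0,1)[0][0][:,0];w=cast(d,cn,6).astype(np.float32)
        print(st[i],cv2.minAreaRect(w),cv2.fitLine(cast(d,np.argwhere(l==i)[:,::-1],6).astype(np.float32),2,0,.01,.01).ravel())
E
```

```text
{'t': np.float64(31.55), 'ee_pos': array([647.485, 162.358, 203.839]), 'width': np.float64(39.594), 'ft_force': array([ 0.497,  0.173, -5.138])}
[126 237  24  55 517] ((339.5598449707031, 290.2268981933594), (60.94633102416992, 167.54403686523438), 77.55023956298828) [ 9.8150450e-01 -1.9143900e-01  3.2786691e+02  2.9309598e+02]
```

send_rows(
  commands=[
    {"translation": [0, 0, -0.005], "twist": [0, 0, 0]},
    {"translation": [0, 0, -0.005], "twist": [0, 0, 0]},
    {"translation": [0, 0, -0.005], "twist": [0, 0, 0]},
    {"translation": [0, 0, -0.005], "twist": [0, 0, 0]},
    {"translation": [0, 0, -0.005], "twist": [0, 0, 0]},
    {"translation": [0, 0, -0.005], "twist": [0, 0, 0]},
    {"translation": [0, 0, 0.02], "twist": [0, 0, 0]},
    {"translation": [0, 0, 0.1], "twist": [0, 0, 0]},
    {"translation": [0, 0, 0.2], "twist": [0, 0, 0]},
    {"translation": [0, 0, 0.32], "twist": [0, 0, 0]},
  ],
  grip=-1,
)

```text
t: 32.55
ee_pos: [647.5, 162.4, 236.6]
orientation: [-2.173, -2.269, 0.0]
ft_force: [0.2, -0.4, -0.1]
width: 87.9
```

send_rows(
  commands=[
    {"translation": [0, 0, 0.12], "twist": [0, 0, 0.02]},
    {"translation": [-0.05, 0.03, 0.24], "twist": [0, 0, 0.08]},
    {"translation": [-0.12, 0.06, 0.36], "twist": [0, 0, 0.16]},
    {"translation": [-0.2, 0.1, 0.47], "twist": [0, 0, 0.26]},
    {"translation": [-0.3, 0.14, 0.58], "twist": [0, 0, 0.36]},
    {"translation": [-0.4, 0.18, 0.69], "twist": [0, 0, 0.46]},
    {"translation": [-0.5, 0.23, 0.79], "twist": [0, 0, 0.56]},
    {"translation": [-0.6, 0.28, 0.88], "twist": [0, 0, 0.66]},
    {"translation": [-0.7, 0.33, 0.95], "twist": [0, 0, 0.76]},
    {"translation": [-0.8, 0.38, 1], "twist": [0, 0, 0.86]},
  ],
)

```text
t: 33.55
ee_pos: [566.7, 200.7, 337.2]
orientation: [1.634, 2.682, 0.002]
ft_force: [-0.5, 0.2, -1.0]
width: 87.9
```

send_rows(
  commands=[
    {"translation": [-0.1, 0.05, 0.08], "twist": [0, 0, 0.1]},
    {"translation": [-0.2, 0.1, 0.16], "twist": [0, 0, 0.2]},
    {"translation": [-0.3, 0.15, 0.24], "twist": [0, 0, 0.3]},
    {"translation": [-0.4, 0.2, 0.31], "twist": [0, 0, 0.4]},
    {"translation": [-0.5, 0.25, 0.38], "twist": [0, 0, 0.5]},
    {"translation": [-0.6, 0.3, 0.43], "twist": [0, 0, 0.6]},
    {"translation": [-0.7, 0.35, 0.46], "twist": [0, 0, 0.7]},
    {"translation": [-0.8, 0.4, 0.48], "twist": [0, 0, 0.8]},
    {"translation": [-0.9, 0.45, 0.49], "twist": [0, 0, 0.9]},
    {"translation": [-1, 0.5, 0.5], "twist": [0, 0, 1]},
  ],
)

```text
t: 34.55
ee_pos: [466.5, 250.5, 386.6]
orientation: [0.92, 3.003, 0.001]
ft_force: [0.3, 1.3, 0.2]
width: 88.1
```

send_rows(
  commands=[
    {"translation": [-0.1, 0.04, 0], "twist": [0, 0, 0.1]},
    {"translation": [-0.2, 0.08, 0], "twist": [0, 0, 0.2]},
    {"translation": [-0.3, 0.12, 0], "twist": [0, 0, 0.3]},
    {"translation": [-0.4, 0.16, 0], "twist": [0, 0, 0.4]},
    {"translation": [-0.5, 0.2, 0], "twist": [0, 0, 0.5]},
    {"translation": [-0.58, 0.23, 0], "twist": [0, 0, 0.6]},
    {"translation": [-0.66, 0.26, 0], "twist": [0, 0, 0.68]},
    {"translation": [-0.72, 0.28, 0], "twist": [0, 0, 0.75]},
    {"translation": [-0.76, 0.3, 0], "twist": [0, 0, 0.8]},
    {"translation": [-0.78, 0.3, 0], "twist": [0, 0, 0.82]},
  ],
)

```text
t: 35.55
ee_pos: [389.1, 280.5, 385.8]
orientation: [0.292, 3.128, 0.0]
ft_force: [0.2, 0.6, 0.6]
width: 87.7
```

```bash
python3 - <<'E'
from h import *
from scipy.spatial.transform import Rotation as R
o=ctrl.get_obs();print({k:np.round(o[k],3) for k in('t','ee_pos','width','qpos')})
x=R.from_rotvec(o['orientation']).as_matrix()[:,0];print('yaw',np.arctan2(x[1],x[0]))
d=snap('wrist','w8');print(proj(d,[[339.6,290.2,8]]))
h=cv2.cvtColor(d['img'],cv2.COLOR_RGB2HSV);g=((h[...,1]<45)&(h[...,2]>70)).astype(np.uint8)
n,l,st,c=cv2.connectedComponentsWithStats(g)
for i in range(1,n):
    if st[i,4]>800:
        cn=max(cv2.findContours((l==i).astype(np.uint8),0,1)[0],key=cv2.contourArea)[:,0];print(c[i],st[i],cv2.minAreaRect(cast(d,cn,8).astype(np.float32)))
d=ctrl.get_image('scene');a=cv2.resize(d['img'][120:350,170:450],None,fx=1.4,fy=1.4)
w=np.load('w8.npz')['img'];c=np.zeros((384,904,3),np.uint8);c[:,:512]=w;c[:a.shape[0],512:]=a[:,:392];cv2.imwrite('pics/w8s.png',cv2.resize(c,(800,340))[:,:,::-1])
E
```

```text
{'t': np.float64(35.55), 'ee_pos': array([389.111, 280.55 , 385.838]), 'width': np.float64(87.745), 'qpos': array([ 0.6  ,  0.236,  1.96 ,  0.   ,  0.946, -0.785])}
yaw 2.955371449111368
[[252.22050765 131.767546  ]]
[252.83879015 117.73900842] [ 229   57   50  144 3207] ((340.76141357421875, 291.446533203125), (56.015567779541016, 165.31089782714844), 79.31763458251953)
[161.21078233 132.19173085] [ 131  102   61   61 2467] ((320.99554443359375, 183.73239135742188), (69.79708862304688, 70.22843170166016), 21.698959350585938)
[341.53422921 216.7056288 ] [ 294  175  101   94 3944] ((484.5527038574219, 383.88134765625), (125.57054138183594, 91.76023864746094), 13.872346878051758)
```

View pics/w8s.png

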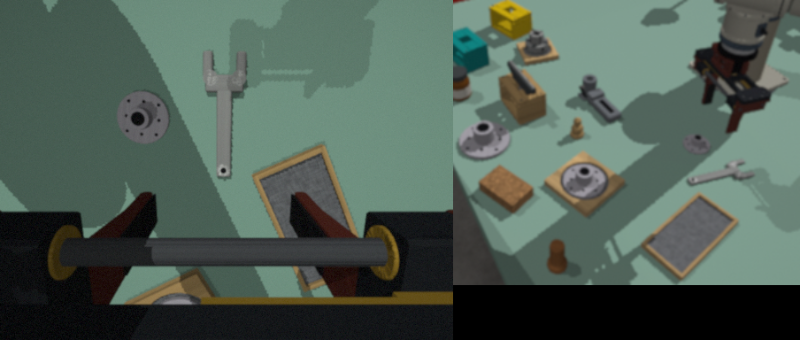

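send_rows(
  commands=[
    {"translation": [-0.05, 0.01, -0.05], "twist": [0, 0, 0]},
    {"translation": [-0.12, 0.03, -0.13], "twist": [0, 0, 0]},
    {"translation": [-0.2, 0.05, -0.22], "twist": [0, 0, 0]},
    {"translation": [-0.28, 0.07, -0.32], "twist": [0, 0, 0]},
    {"translation": [-0.36, 0.085, -0.43], "twist": [0, 0, 0]},
    {"translation": [-0.43, 0.1, -0.54], "twist": [0, 0, 0]},
    {"translation": [-0.47, 0.107, -0.65], "twist": [0, 0, 0]},
    {"translation": [-0.483, 0.109, -0.77], "twist": [0, 0, 0]},
    {"translation": [-0.483, 0.109, -0.89], "twist": [0, 0, 0]},
    {"translation": [-0.483, 0.109, -1], "twist": [0, 0, 0]},
  ],
  grip=-0.2,
)

```text
t: 36.65
ee_pos: [341.1, 291.3, 284.6]
orientation: [-0.294, -3.128, 0.0]
ft_force: [0.2, -0.3, 1.6]
width: 52.8
```

send_rows(
  commands=[
    {"translation": [0, 0, -0.13], "twist": [0, 0, 0]},
    {"translation": [0, 0, -0.27], "twist": [0, 0, 0]},
    {"translation": [0, 0, -0.4], "twist": [0, 0, 0]},
    {"translation": [0, 0, -0.53], "twist": [0, 0, 0]},
    {"translation": [0, 0, -0.65], "twist": [0, 0, 0]},
    {"translation": [0, 0, -0.76], "twist": [0, 0, 0]},
    {"translation": [0, 0, -0.86], "twist": [0, 0, 0]},
    {"translation": [0, 0, -0.93], "twist": [0, 0, 0]},
    {"translation": [0, 0, -0.97], "twist": [0, 0, 0]},
    {"translation": [0, 0, -0.98], "twist": [0, 0, 0]},
  ],
)

```text
t: 37.65
ee_pos: [341.1, 291.2, 187.3]
orientation: [-0.295, -3.127, 0.0]
ft_force: [-0.1, 0.0, 0.1]
width: 52.6
```

```bash
python3 - <<'E'
from h import *
o=ctrl.get_obs();print({k:np.round(o[k],3) for k in('t','ee_pos','width','ft_force')})
d=dict(np.load('top0.npz'));r=felt(d,(513,392),8);print(r[1:])
E
```

```text
{'t': np.float64(37.65), 'ee_pos': array([341.121, 291.23 , 187.308]), 'width': np.float64(52.562), 'ft_force': array([-0.106,  0.029,  0.085])}
([92, 179, 38, 62, 1575], ((513.0003662109375, 393.57794189453125), (96.70415496826172, 230.2023162841797), 104.0744400024414), ((513.0430297851562, 393.3131103515625), (187.1948699951172, 88.67053985595703), 14.18079948425293))
```

send_rows(
  commands=[
    {"translation": [0, 0, -0.01], "twist": [0, 0, 0]},
    {"translation": [0, 0, -0.02], "twist": [0, 0, 0]},
    {"translation": [0, 0, -0.03], "twist": [0, 0, 0]},
    {"translation": [0, 0, -0.033], "twist": [0, 0, 0]},
    {"translation": [0, 0, -0.033], "twist": [0, 0, 0]},
    {"translation": [0, 0, -0.033], "twist": [0, 0, 0]},
    {"translation": [0, 0, -0.033], "twist": [0, 0, 0]},
    {"translation": [0, 0, -0.033], "twist": [0, 0, 0]},
    {"translation": [0, 0, -0.033], "twist": [0, 0, 0]},
    {"translation": [0, 0, -0.033], "twist": [0, 0, 0]},
  ],
)

```text
t: 38.65
ee_pos: [341.2, 291.3, 184.4]
orientation: [0.295, 3.128, -0.0]
ft_force: [0.2, 0.1, -0.0]
width: 52.4
```

send_rows(
  commands=[
    {"translation": [0, 0, 0], "twist": [0, 0, 0]},
    {"translation": [0, 0, 0], "twist": [0, 0, 0]},
    {"translation": [0, 0, 0], "twist": [0, 0, 0]},
    {"translation": [0, 0, 0], "twist": [0, 0, 0]},
    {"translation": [0, 0, 0], "twist": [0, 0, 0]},
    {"translation": [0, 0, 0], "twist": [0, 0, 0]},
    {"translation": [0, 0, 0], "twist": [0, 0, 0]},
    {"translation": [0, 0, 0], "twist": [0, 0, 0]},
    {"translation": [0, 0, 0], "twist": [0, 0, 0]},
    {"translation": [0, 0, 0], "twist": [0, 0, 0]},
  ],
  grip=1,
)

```text
t: 39.65
ee_pos: [341.1, 291.2, 184.4]
orientation: [-0.295, -3.128, 0.0]
ft_force: [-0.9, -0.0, 1.0]
width: 19.5
```

send_rows(
  commands=[
    {"translation": [0, 0, 0.03], "twist": [0, 0, 0]},
    {"translation": [0, 0, 0.08], "twist": [0, 0, 0]},
    {"translation": [0, 0, 0.15], "twist": [0, 0, 0]},
    {"translation": [0.03, 0.02, 0.22], "twist": [0, 0, 0]},
    {"translation": [0.1, 0.06, 0.3], "twist": [0, 0, 0.02]},
    {"translation": [0.2, 0.12, 0.36], "twist": [0, 0, 0.06]},
    {"translation": [0.31, 0.19, 0.4], "twist": [0, 0, 0.12]},
    {"translation": [0.43, 0.26, 0.4], "twist": [0, 0, 0.2]},
    {"translation": [0.55, 0.33, 0.4], "twist": [0, 0, 0.28]},
    {"translation": [0.67, 0.4, 0.4], "twist": [0, 0, 0.36]},
  ],
)

```text
t: 40.65
ee_pos: [409.6, 332.1, 225.0]
orientation: [0.008, 3.14, 0.001]
ft_force: [0.7, 0.4, -1.9]
width: 19.4
```

send_rows(
  commands=[
    {"translation": [0.12, 0.07, 0], "twist": [0, 0, 0.06]},
    {"translation": [0.24, 0.14, 0], "twist": [0, 0, 0.12]},
    {"translation": [0.36, 0.21, 0], "twist": [0, 0, 0.18]},
    {"translation": [0.48, 0.28, 0], "twist": [0, 0, 0.24]},
    {"translation": [0.6, 0.35, 0], "twist": [0, 0, 0.3]},
    {"translation": [0.72, 0.42, 0], "twist": [0, 0, 0.36]},
    {"translation": [0.84, 0.49, 0], "twist": [0, 0, 0.42]},
    {"translation": [0.94, 0.55, 0], "twist": [0, 0, 0.47]},
    {"translation": [1, 0.6, 0], "twist": [0, 0, 0.5]},
    {"translation": [1, 0.62, 0], "twist": [0, 0, 0.508]},
  ],
)

```text
t: 41.65
ee_pos: [509.0, 393.8, 224.5]
orientation: [-0.386, 3.117, 0.001]
ft_force: [-0.6, -0.3, -2.2]
width: 19.7
```

```bash
python3 - <<'E'
from h import *
o=ctrl.get_obs();print({k:np.round(o[k],3) for k in('t','ee_pos','width','ft_force','moment')})
d=snap('wrist','w9')
print(proj(d,[[513,393.2,8]]))
E
```

```text
{'t': np.float64(41.65), 'ee_pos': array([509.018, 393.779, 224.55 ]), 'width': np.float64(19.659), 'ft_force': array([-0.576, -0.253, -2.239]), 'moment': array([ 0.129, -0.221, -0.028])}
[[249.76048609 220.07394963]]
```

View pics/w9.png

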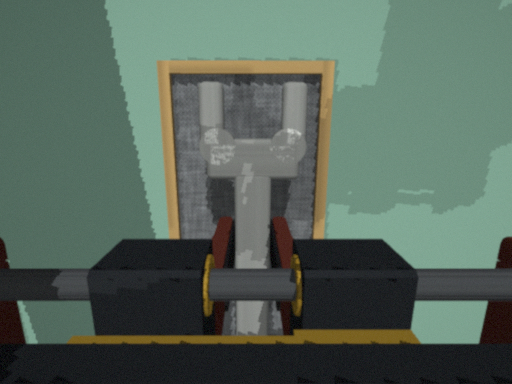

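send_rows(
  commands=[
    {"translation": [0.01, 0, -0.03], "twist": [0, 0, 0]},
    {"translation": [0.03, 0, -0.08], "twist": [0, 0, 0]},
    {"translation": [0.04, 0, -0.13], "twist": [0, 0, 0]},
    {"translation": [0.04, 0, -0.18], "twist": [0, 0, 0]},
    {"translation": [0.04, 0, -0.23], "twist": [0, 0, 0]},
    {"translation": [0.04, 0, -0.27], "twist": [0, 0, 0]},
    {"translation": [0.04, 0, -0.295], "twist": [0, 0, 0]},
    {"translation": [0.04, 0, -0.31], "twist": [0, 0, 0]},
    {"translation": [0.04, 0, -0.318], "twist": [0, 0, 0]},
    {"translation": [0.04, 0, -0.32], "twist": [0, 0, 0]},
  ],
)

```text
t: 42.7
ee_pos: [512.2, 393.3, 192.5]
orientation: [-0.386, 3.118, 0.0]
ft_force: [-0.0, 0.1, -1.1]
width: 20.0
```

send_rows(
  commands=[
    {"translation": [0, 0, 0], "twist": [0, 0, 0]},
    {"translation": [0, 0, 0], "twist": [0, 0, 0]},
    {"translation": [0, 0, 0], "twist": [0, 0, 0]},
    {"translation": [0, 0, 0], "twist": [0, 0, 0]},
    {"translation": [0, 0, 0], "twist": [0, 0, 0]},
    {"translation": [0, 0, 0.02], "twist": [0, 0, 0]},
    {"translation": [0, 0, 0.08], "twist": [0, 0, 0]},
    {"translation": [0, 0, 0.17], "twist": [0, 0, 0]},
    {"translation": [0, 0, 0.28], "twist": [0, 0, 0]},
    {"translation": [0, 0, 0.4], "twist": [0, 0, 0]},
  ],
  grip=0.1,
)

```text
t: 43.7
ee_pos: [512.2, 393.3, 233.6]
orientation: [-0.386, 3.117, 0.0]
ft_force: [0.1, -0.0, -0.6]
width: 39.7
```

send_rows(
  commands=[
    {"translation": [-0.05, 0, 0.1], "twist": [0, 0, 0]},
    {"translation": [-0.15, 0, 0.2], "twist": [0, 0, 0]},
    {"translation": [-0.25, 0, 0.3], "twist": [0, 0, 0]},
    {"translation": [-0.35, 0, 0.4], "twist": [0, 0, 0]},
    {"translation": [-0.45, 0, 0.5], "twist": [0, 0, 0]},
    {"translation": [-0.55, 0, 0.6], "twist": [0, 0, 0]},
    {"translation": [-0.65, 0, 0.7], "twist": [0, 0, 0]},
    {"translation": [-0.75, 0, 0.8], "twist": [0, 0, 0]},
    {"translation": [-0.85, 0, 0.9], "twist": [0, 0, 0]},
    {"translation": [-0.95, 0, 1], "twist": [0, 0, 0]},
  ],
)

```text
t: 44.7
ee_pos: [416.3, 393.2, 333.2]
orientation: [0.386, -3.118, -0.0]
ft_force: [-0.2, -0.0, -0.2]
width: 39.6
```

send_rows(
  commands=[
    {"translation": [-0.1, 0, 0.1], "twist": [0, 0, 0]},
    {"translation": [-0.2, 0, 0.2], "twist": [0, 0, 0]},
    {"translation": [-0.3, 0, 0.3], "twist": [0, 0, 0]},
    {"translation": [-0.4, 0, 0.4], "twist": [0, 0, 0]},
    {"translation": [-0.5, 0, 0.5], "twist": [0, 0, 0]},
    {"translation": [-0.6, 0, 0.6], "twist": [0, 0, 0]},
    {"translation": [-0.7, 0, 0.7], "twist": [0, 0, 0]},
    {"translation": [-0.75, 0, 0.75], "twist": [0, 0, 0]},
    {"translation": [-0.75, 0, 0.78], "twist": [0, 0, 0]},
    {"translation": [-0.75, 0, 0.8], "twist": [0, 0, 0]},
  ],
)

```text
t: 45.7
ee_pos: [342.2, 393.3, 412.6]
orientation: [-0.386, 3.117, 0.0]
ft_force: [-0.3, 0.4, 0.0]
width: 39.8
```

```bash
python3 - <<'E'
from h import *
o=ctrl.get_obs();print({k:np.round(o[k],3) for k in('t','ee_pos','width','ft_force')})
t=snap('top','t10');s=snap('scene','s10')
a=cv2.resize(t['img'][85:300,60:460],(800,430),interpolation=cv2.INTER_CUBIC);cv2.imwrite('pics/t10c.png',a[:,:,::-1])
b=cv2.resize(s['img'][110:350,160:440],(700,600),interpolation=cv2.INTER_CUBIC);cv2.imwrite('pics/s10c.png',b[:,:,::-1])
E
```

```text
{'t': np.float64(45.7), 'ee_pos': array([342.18 , 393.32 , 412.649]), 'width': np.float64(39.821), 'ft_force': array([-0.283,  0.38 ,  0.046])}
```

View pics/t10c.png

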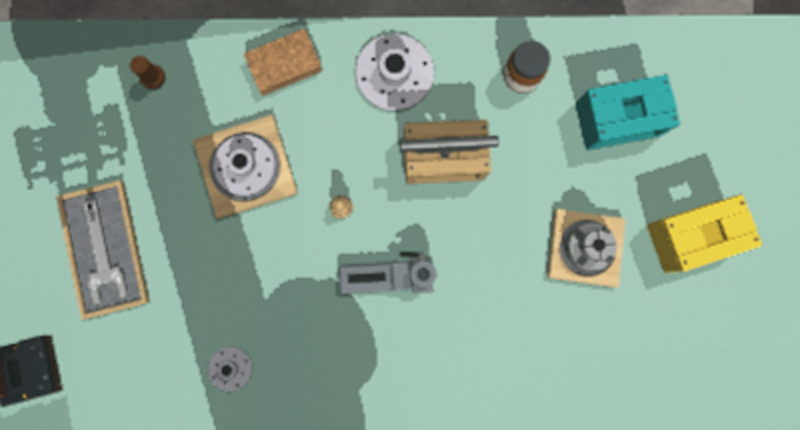

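View pics/s10c.png

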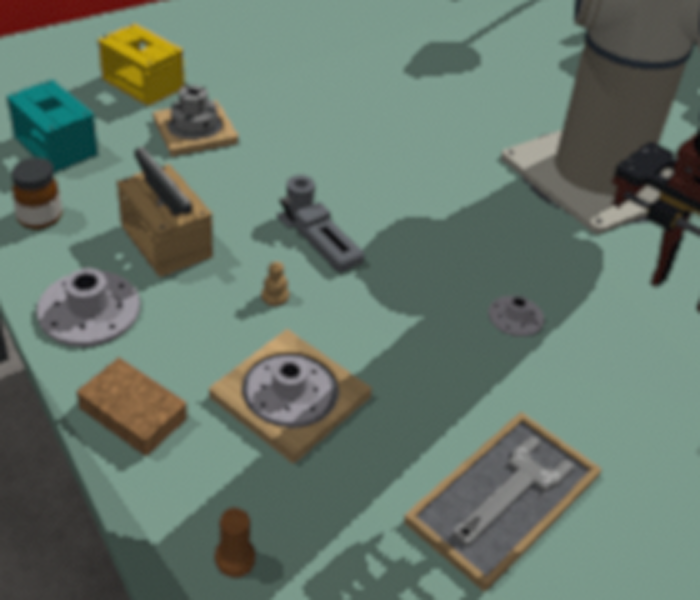

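```bash
python3 - <<'E'
from h import *
t=dict(np.load('t10.npz'))
q=lambda u,v:[60+u/2-.25,85+v/2-.25]
print('rest',cast(t,[q(401,143),q(498,141)],116),'chuck',cast(t,[q(598,245)],66),'fp',cast(t,[q(240,161)],38))
s=dict(np.load('s10.npz'));h=lambda u,v:[160+u/2.5-.3,110+v/2.5-.3]
print('scene: rest',cast(s,[h(140,150),h(186,211)],116),'proj expected',[(np.array(proj(s,[p])[0])-[160,110])*2.5 for p in ([659.5,-90,116],[659.5,-240,116])])
E
```

```text
rest [[ 659.5384864   -92.19826864]
 [ 661.27526868 -237.94287481]] chuck [[ 506.64253305 -396.3075582 ]] fp [[649.2871462  164.63479757]]
scene: rest [[ 662.25524203 -230.33350102]
 [ 662.63576897  -79.1576668 ]] proj expected [array([183.89122785, 204.8362371 ]), array([138.36988179, 145.15465413])]
```

All are within tolerance, so I'm handing it in.

```bash
python3 -c "
from workcell import ctrl
print(ctrl.close_job())"
```

```text
the job is handed in; nothing more can be done
None
```

I put all four accessories in their holders and handed the job in at about 46 s of the 122 s allowed; no verdict is reported.

- **Placement:** In the last top and scene pictures:
  - The chuck and the middle-sized faceplate are in their pockets, about 2–3 mm from the middles.
  - The spanner looks flat and central in its tray.
  - The tool rest sits on the wooden rack, level and along the long side. It reads about 1 mm off centre from the top view.
- **Bystanders:** The banjo and finial look upright and where they were. I checked them by eye only and did not measure how far they may have shifted.
- **Disagreement:** For the tool rest the scene camera reads up to 10 mm different along the bar and 3 mm across it. That came from hand-read pixels in a coarse crop, and it is still inside the 15 mm limit.
- **Contact forces:** Before release, the tool still carried part or all of each part's weight, so each was let go at most about 1 mm above its floor. Wrist force readings stayed below 10 N throughout.

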